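# Close a specimen pot and show it to the inspection camera

## Task

Put the loose plug lid on the small open metal pot so that it sits fully home, then pick the closed pot up by its body and hold it upright in front of the inspection camera, with the pot's round window squarely facing the lens, 100 mm from it and level and in line with it. Do not bump the camera or disturb the tub, the loupe and the vial standing around. Finish while holding the pot still there in the gripper; do not put it down.

Things in the scene. Friction and masses are not known exactly. Their poses are not given: they have to be found in the camera images.
- pot_center (a point): Centre, half-way up, of the loose pot: round, open, bare aluminium, 52 mm outside, 54 mm high, 3 mm wall (bore 46 mm), about 0.15 kg, upright on the table. +z: out of the mouth (rim 27 mm above this point); +x: out through the window. Grip across its y axis, below the rim, to keep the window clear. With the lid on it stands 78 mm high.
- pot_window (a point): Middle of the outer face of the pot's round window: a dark steel boss 26 mm across with a glass pane, standing 4 mm out from the pot's side. It lies 30 mm from the pot's axis along +x, half-way up. Axes as pot_center.
- lid_knob (a point): Centre of the lid's knob (dark, round, upright, 18 mm diameter, 20 mm high). Loose aluminium lid, 0.05 kg, plug down on the table: flange 50 mm across, 4 mm thick, its top 10 mm below this point; under it a plug 42 mm across (foot 37), 8 mm deep. z: up along the knob. Fully home, the flange rests on the pot's rim and this point is 41 mm above pot_center on the pot's axis.
- camera: Inspection camera stand, fixed. Origin: underside of the base plate (120 x 120 x 12 mm, middle 10 mm along +x of the origin). Column 20 mm diameter, 272 mm high, 40 mm along +x. z up; the camera looks along -x, roughly towards the robot.
- cam_lens (a point): Middle of the front glass of the black lens barrel (36 mm diameter). The lens axis is level and looks along this point's -x; z up. The grey camera body behind is 50 mm wide, 23 mm above and below the axis. Its height differs from case to case (160 to 220 mm over the table) and stays put.
- cam_focus (a point): Point in the air 100 mm in front of the lens, on its axis, where the outer face of the pot's window must be. Axes as cam_lens (lens towards +x). With the pot presented, its +x points the same way as this +x, and pot_center is 30 mm from here along -x.
- tub_center (a point): Centre of a round off-white lidded plastic tub, 67 mm across, 45 mm high, loose; a bystander.
- loupe_center (a point): Centre of a small black round loupe, 37 mm across, 37 mm high, loose; a bystander.
- vial_center (a point): Centre of a glass vial with a black cap, 28 mm across, 62 mm high, loose; a bystander.
Mind the look-alikes: they are no part of the job. What is shaped like the part that bears lid_knob but purple or yellow is not meant.

How it is judged:
By the outcome, as a careful person would: the job done as asked, in the order asked, and still so for the second after the job is handed in, while the arm keeps its last pose, push and grip.
It also fails if it takes over 64 s, if anything falls off the work surface, if the arm or the gripper's body presses on something with over 40 N, if the wrist force passes 120 N, or if a joint passes its speed limit or range.

## Robot

A 6-joint arm with a two-finger parallel gripper is mounted at the origin on a cart in front of the work surface, level with it; the furniture and walls round the work are solid. World frame = base frame: x ahead of the robot, y to its left, z up, the work surface at z = 0. Lengths are in m, angles in rad, forces in N, time in s.
With the tool pointing down it reaches from about 0.4 to 0.825 m from the base axis. Payload 7 kg.
Tool frame: the origin (TCP) lies at the centre of the arm's flange, where the gripper is bolted on; the fingertips stand 178 mm ahead of it and the grasp point (between the pads) lies ahead of it (tcp_to_grasp is the z of the grasp point in the tool frame, in m); z points along the fingers, x is the direction in which the jaws open and shut, and the axes are right-handed (so a half turn about z gives the same grasp; the last joint's range is limited). The gripper opens to 88 mm and grips with 3 to 60 N. Pads are 19 mm wide; open, the fingers measure 130 mm over their backs; the gripper's body (78 mm by 193 mm) begins 47 mm behind the grasp point.
Start: joints at [-0.927, 0.359, 0.012, 0, -1.224, -0.288], TCP at [0.235, -0.633, 0.405] pointing down, gripper open.
Joint ranges: [-3.07, 3.07], [-1.43, 2.12], [-1.02, 1.25], [-3.03, 1.67], [-3.05, -0], [-3.03, 3.03]. Speed limits (rad/s): [2.39, 2.39, 3.01, 3.14, 3.14, 3.14].

## Interface

Orientations are given as [roll, pitch, yaw] about the fixed x, y, z axes, in that order (R = Rz(yaw) Ry(pitch) Rx(roll)).
In Python, from station import get_state, grab_frame, job_done, tcp_to_grasp gives the robot as it stands.
- The arm moves only by the tool drive_tool, never from a script. Its argument "moves" is a list of rows, each a list of 7 numbers: the shift along the tool's x, y, z in mm, then the turn, a rotation vector about the tool's x, y, z in degrees, then the closure, from -1 (fully open) to 1 (shut), so that 0 is half open. In form: [[dx, dy, dz, ax, ay, az, claw], ...]. A call has 1 to 12 rows; each row is the pose to reach, as a shift and turn from the pose commanded when the call began, along the tool's axes at that moment; what a row does not reach only later rows make up. A row lasts 1/8 s, in which the tool goes at most 62.5 mm and 10.7 degrees, less where a joint would pass 70% of its speed; a pose out of reach is approached as far as the arm can. A call with a gripper value outside its range is refused whole. The fingers move at their own pace and stop on an object; "grip_force" is the grip in N (left out, the last holds). Time passes only in rows, so rows that repeat a pose let the fingers close. It gives the time, the measured TCP pose, the force and the opening at its end, in the units of the state.
- get_state(): the state, without advancing time (a new reading comes with each control period).
- grab_frame(name): name is "side" or "top"; returns a dict with "img" (480x640x3 uint8, red, green, blue), "range_z" (480x640 float32, m along the optical axis (not along the pixel's ray), 0 where there is no reading), "fovy" (degrees; the focal length in pixels is half the picture's height over the tangent of half this angle, whatever the lens; pixels are square), "cx", "cy" (the principal point, pixels), "rvec" (rotation vector, rad) and "tvec" (3), from world to camera coordinates, as OpenCV has them. Camera axes: x right, y down, z forward; pixel columns grow to the right and rows downward; lengths in m; the calibration is good to about 2 mm. A picture is of the moment at which its call begins.
- job_done(): hands the job in, once; it reports no verdict.
The state is a dict: "t": time; "q": joint angles; "qd": joint speeds; "joint_efforts": joint torques, N m; "eef_pos": TCP position; "ee_rot": TCP orientation; "force": force on the tool from outside, world axes, zero at the start; "moment": the same for the moment, N m; "width": finger opening in m.
Only numpy, scipy, OpenCV 4.12 (cv2) and the standard library are available. Lean on these libraries where they do the work, as an engineer would, in place of code of your own. Each camera call takes 0.05 s, during which the arm holds its last target. There are 200 camera calls.

## Working session

There is one attempt and no reset: what is moved stays moved. The work goes in short steps, Python scripts to look and compute and a tool call to move; the robot and the scene stay as the last step left them, time stands still between calls to the robot, and variables do not carry over. Pictures are saved under pics/ and viewed, about 8 in all and at most 12, crops included, and the job is handed in when it is done.

Besides the shell and the picture viewer there is one more tool, called after "Emit:" in YAML: its name, and indented under it one key for each argument. drive_tool: Moves the arm, as the interface text tells. Its arguments: {"type":"object","properties":{"moves":{"type":"array"},"grip_force":{"type":"number"}},"required":["moves"]}

```bash
mkdir -p pics; ls; cat > h.py <<'E'
import numpy as np, cv2
from station import get_state, grab_frame, job_done, tcp_to_grasp
def cam(n):
    f=grab_frame(n); f['f']=240/np.tan(np.radians(f['fovy'])/2); f['R']=cv2.Rodrigues(np.array(f['rvec'],float))[0]; f['t']=np.array(f['tvec'],float).ravel(); return f
def pts(f):
    v,u=np.mgrid[:480,:640]; z=f['range_z']
    P=np.stack([(u-f['cx'])/f['f']*z,(v-f['cy'])/f['f']*z,z],-1)
    W=(P-f['t'])@f['R']; W[z==0]=np.nan; return W
def ray(f,u,v,h):
    d=np.array([(u-f['cx'])/f['f'],(v-f['cy'])/f['f'],1])@f['R']; o=-f['t']@f['R']
    return o+d*(h-o[2])/d[2]
def proj(f,p):
    c=f['R']@np.asarray(p)+f['t']; return c[:2]/c[2]*f['f']+[f['cx'],f['cy']]
E
python3 - <<'E'
from h import *
print(get_state(),tcp_to_grasp)
for n in('top','side'):
    f=cam(n); print(n,f['f'],f['cx'],f['cy'],-f['t']@f['R'],f['R'][2])
    cv2.imwrite(f'pics/{n}0.png',f['img'][:,:,::-1]); np.save(f'{n}0.npy',pts(f))
E
```

```text
pics
{'t': 0.0, 'q': array([-9.26960587e-01,  3.59399914e-01,  1.10437275e-02, -3.42231006e-04,
       -1.22409631e+00, -2.88070799e-01]), 'qd': array([ 0.00129644, -0.00024784,  0.0016642 ,  0.00103285, -0.00127737,
        0.00011381]), 'joint_efforts': array([ 1.15142561e-04, -5.82725573e+01,  2.93065470e+01,  6.99709922e+00,
        7.22651108e-03, -1.63213567e-04]), 'eef_pos': array([ 0.23501757, -0.63255529,  0.40370885]), 'ee_rot': array([-3.14143055e+00, -1.67932766e-03,  1.92644458e+00]), 'force': array([-0.06128794, -0.26464573, -0.05892404]), 'moment': array([ 0.01077431, -0.0185123 , -0.01763919]), 'width': 0.08744440270682187} 0.1593
top 436.85147828957423 319.1638441334808 233.46164480024794 [0.48306277 0.04175393 0.95336658] [ 0.13546843 -0.00879852 -0.9907426 ]
side 477.076018313588 324.29490817413074 237.54365239516926 [0.46612202 0.73532032 0.66630749] [ 0.13573923 -0.77759284 -0.61394156]
```

View pics/top0.png

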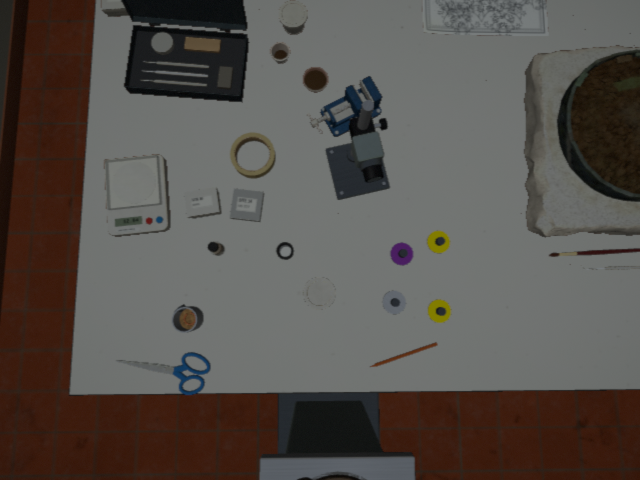

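View pics/side0.png

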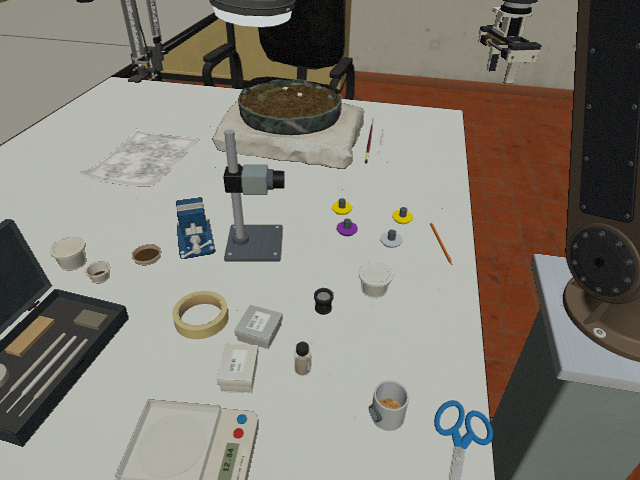

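The top view shows the pot at (187,318), the grey lid at (395,302), the tub at (320,292), the loupe at (285,250), the vial at (216,248) and the camera stand with its lens near (373,172). In the side view, the pot is at (390,405) with its window at its left (375,411), the lid at (391,237) and the lens at (279,180).

```bash
python3 - <<'E'
from h import *
T=np.load('top0.npy');S=np.load('side0.npy')
def circ(P):
    A=np.c_[2*P,np.ones(len(P))]; s=np.linalg.lstsq(A,(P**2).sum(1),rcond=None)[0]; return s[:2],np.sqrt(s[2]+s[:2]@s[:2])
def reg(W,u,v,r,z0,z1):
    p=W[v-r:v+r,u-r:u+r].reshape(-1,3); return p[(p[:,2]>z0)&(p[:,2]<z1)]
def st(n,p):
    if len(p)==0: print(n,'none');return
    print(n,len(p),'med',np.median(p,0).round(4),'min',p.min(0).round(4),'max',p.max(0).round(4),'mid',((p.min(0)+p.max(0))/2).round(4))
for n,W,pos in(('T',T,[(187,318),(395,302)]),('S',S,[(390,405),(391,237)])):
    p=reg(W,*pos[0],30,.05,.06); st(n+'rim',p); print(circ(p[:,:2]))
    p=reg(W,*pos[0],32,.015,.045); st(n+'potwall',p)
    p=reg(W,*pos[1],16,.024,.04); st(n+'knob',p)
    p=reg(W,*pos[1],20,.009,.016); st(n+'flange',p); 
    if len(p)>5: print(circ(p[:,:2]))
# others
for n,W,u,v,r,a,b in(('tub',T,320,292,25,.035,.06),('loupe',T,285,250,14,.03,.05),('vial',T,216,248,14,.05,.07),('cambase',T,360,168,45,.006,.018)):
    st(n,reg(W,u,v,r,a,b))
st('camhiT',reg(T,365,130,60,.1,.4)); 
p=reg(S,265,180,45,.1,.4); st('camhiS',p)
# pictures: crops
a=cv2.imread('pics/top0.png');b=cv2.imread('pics/side0.png')
r=lambda i,u,v,h,:cv2.resize(i[max(v-h,0):v+h,max(u-h,0):u+h],(390,290*390//390 if 0 else 390),interpolation=cv2.INTER_CUBIC)
cv2.imwrite('pics/crop1.png',np.hstack([r(a,187,318,30),r(b,390,405,35)]))
cv2.imwrite('pics/crop2.png',np.hstack([r(a,362,150,55),r(b,255,195,75)]))
E
```

```text
Trim 140 med [0.4336 0.3087 0.0538] min [0.4077 0.281  0.05  ] max [0.4576 0.3328 0.0578] mid [0.4326 0.3069 0.0539]
(array([0.43286081, 0.30678232]), np.float64(0.024314412768196614))
Tpotwall 281 med [0.4342 0.3135 0.0277] min [0.4092 0.2809 0.015 ] max [0.463  0.3353 0.0449] mid [0.4361 0.3081 0.0299]
Tknob 59 med [ 0.4636 -0.1242  0.0319] min [ 0.4552 -0.1324  0.0252] max [ 0.4719 -0.1168  0.0359] mid [ 0.4635 -0.1246  0.0305]
Tflange 350 med [ 0.4634 -0.1235  0.0122] min [ 0.4399 -0.1494  0.0092] max [ 0.4865 -0.1012  0.016 ] mid [ 0.4632 -0.1253  0.0126]
(array([ 0.46333464, -0.12533398]), np.float64(0.018947270226867968))
Srim 281 med [0.4335 0.3113 0.0538] min [0.4089 0.2835 0.0501] max [0.4592 0.3352 0.0568] mid [0.4341 0.3093 0.0535]
(array([0.43384112, 0.30937834]), np.float64(0.024241245952075823))
Spotwall 822 med [0.4352 0.3215 0.0312] min [0.4082 0.2837 0.015 ] max [0.4635 0.3375 0.0449] mid [0.4358 0.3106 0.03  ]
Sknob 49 med [ 0.464  -0.1202  0.0312] min [ 0.4566 -0.1333  0.0245] max [ 0.4727 -0.1147  0.0332] mid [ 0.4647 -0.124   0.0288]
Sflange 276 med [ 0.456  -0.
[... 216 characters left out ...]
509 0.0019 0.0382] max [0.5164 0.066  0.0495] mid [0.4836 0.0339 0.0438]
loupe 236 med [0.5738 0.106  0.0347] min [0.5548 0.0888 0.0301] max [0.5909 0.1229 0.0411] mid [0.5728 0.1058 0.0356]
vial 95 med [0.5785 0.2513 0.062 ] min [0.5671 0.2417 0.0504] max [0.589  0.2624 0.0661] mid [0.578  0.2521 0.0583]
cambase 1884 med [ 0.7441 -0.0268  0.012 ] min [ 0.6882 -0.122   0.0061] max [0.864  0.0263 0.0176] mid [ 0.7761 -0.0479  0.0118]
camhiT 1997 med [ 0.754  -0.0522  0.1887] min [ 0.6873 -0.0943  0.1487] max [ 0.8072 -0.0226  0.2745] mid [ 0.7472 -0.0585  0.2116]
camhiS 2065 med [ 0.7636 -0.0369  0.1816] min [ 0.689  -0.0909  0.1002] max [ 0.8102 -0.0193  0.2683] mid [ 0.7496 -0.0551  0.1842]
```

View pics/crop1.png

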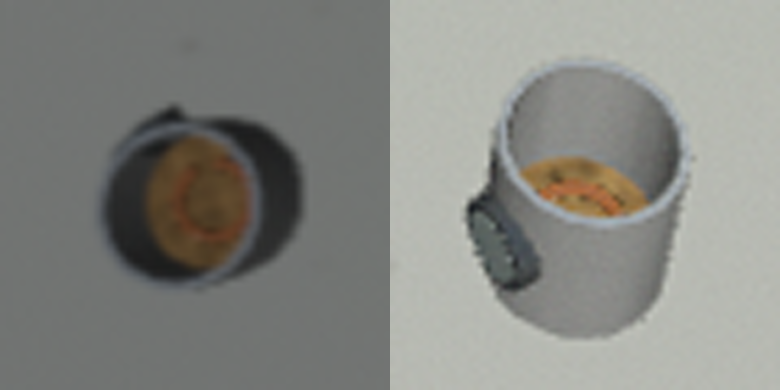

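View pics/crop2.png

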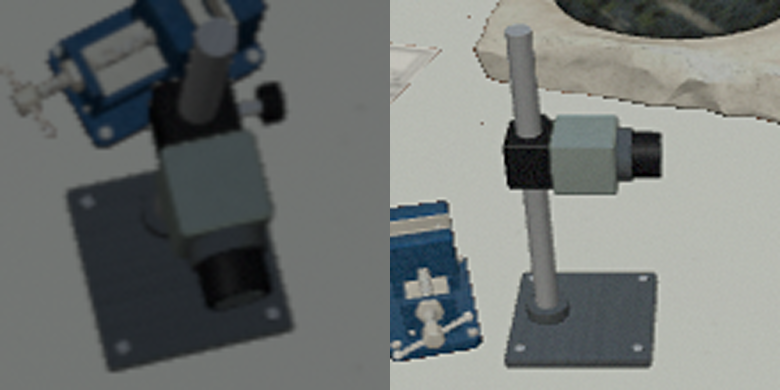

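```bash
cat > m1.py <<'E'
from h import *
T=np.load('top0.npy');S=np.load('side0.npy')
c=np.array([.4335,.308])
for n,W in(('T',T),('S',S)):
    p=W.reshape(-1,3); d=p[:,:2]-c; r=np.hypot(*d.T); m=(r>.028)&(r<.033)&(p[:,2]>.013)&(p[:,2]<.042)
    print(n,'window pts',m.sum(), p[m].mean(0).round(4), np.degrees(np.arctan2(*np.median(d[m],0)[::-1])))
a=cv2.imread('pics/top0.png'); f=cam('top'); g=cam('side')
# camera column, body from depth
for n,W,f_ in(('T',T,f),('S',S,g)):
    p=W.reshape(-1,3); box=(p[:,0]>.67)&(p[:,0]<.85)&(p[:,1]>-.12)&(p[:,1]<.03)
    q=p[box]; col=q[(q[:,2]>.25)]; print(n,'coltop',len(col),np.median(col,0).round(4))
    h,e=np.histogram(q[:,2],bins=np.arange(.09,.28,.005)); print([(round(x,3),k) for x,k in zip(e,h)])
    bd=q[(q[:,2]>.13)&(q[:,2]<.24)]; 
    # top face
    if n=='T':
        k=e[np.argmax(h)]; tf=q[(abs(q[:,2]-k-.0025)<.006)]; print('topface',len(tf),np.median(tf,0),cv2.minAreaRect((tf[:,:2]*1000).astype(np.float32)))
    pl=q[(q[:,2]>.008)&(q[:,2]<.016)]
    # clean blob
    print('plate',len(pl),cv2.minAreaRect((pl[:,:2]*1000).astype(np.float32)))
# plate corner pixels by hand from crop2 (crop 110px->390 at origin 307,95)
s=110/390
for u,v in((68,190),(110,370),(292,326)): print('corner',ray(f,307+u*s,95+v*s,.012).round(4))
print('coltop',ray(f,307+210*s,95+38*s,.272).round(4))
s=150/390
for u,v in((527,272),(656,274),(648,365),(506,366)): print('cornerS',ray(g,180+(u-390)*s,120+v*s,.012).round(4))
print('coltopS',ray(g,180+(518-390)*s,120+33*s,.272).round(4))
E
python3 m1.py
```

```text
T window pts 14 [0.4574 0.323  0.0339] 25.153872496690727
S window pts 123 [0.4544 0.3293 0.0304] 45.84659889162089
T coltop 166 [ 0.7849 -0.0451  0.271 ]
[(np.float64(0.09), np.int64(0)), (np.float64(0.095), np.int64(0)), (np.float64(0.1), np.int64(0)), (np.float64(0.105), np.int64(0)), (np.float64(0.11), np.int64(0)), (np.float64(0.115), np.int64(0)), (np.float64(0.12), np.int64(0)), (np.float64(0.125), np.int64(0)), (np.float64(0.13), np.int64(0)), (np.float64(0.135), np.int64(0)), (np.float64(0.14), np.int64(0)), (np.float64(0.145), np.int64(5)), (np.float64(0.15), np.int64(20)), (np.float64(0.155), np.int64(26)), (np.float64(0.16), np.int64(31)), (np.float64(0.165), np.int64(53)), (np.float64(0.17), np.int64(105)), (np.float64(0.175), np.int64(145)), (np.float64(0.18), np.int64(208)), (np.float64(0.185), np.int64(639)), (np.float64(0.19), np.int64(459)), (np.float64(0.195), np.int64(10)), (np.float64(0.2), np.int64(11)), (np.float64(0.205), np.int64(13)), (np.float64(0.21), np.int64(13)), (np.float64(0.215), np.int64(12)), (np.float64(0.22), np.int64(10)), (np.float64(0.225), np
[... 1687 characters left out ...]
35), np.int64(27)), (np.float64(0.24), np.int64(27)), (np.float64(0.245), np.int64(24)), (np.float64(0.25), np.int64(27)), (np.float64(0.255), np.int64(24)), (np.float64(0.26), np.int64(26)), (np.float64(0.265), np.int64(24)), (np.float64(0.27), np.int64(45)), (np.float64(0.275), np.int64(0))]
plate 1668 ((779.3201293945312, -45.07456970214844), (161.172119140625, 122.17440795898438), 13.872057914733887)
corner [0.8031 0.0162 0.012 ]
corner [ 0.6872 -0.0087  0.012 ]
corner [ 0.7145 -0.1225  0.012 ]
coltop [ 0.7873 -0.0432  0.272 ]
cornerS [ 0.8254 -0.0948  0.012 ]
cornerS [ 0.7138 -0.117   0.012 ]
cornerS [0.6883 0.0039 0.012 ]
cornerS [0.7989 0.0296 0.012 ]
coltopS [ 0.7858 -0.0367  0.272 ]
```

```bash
cat >> h.py <<'E'
from scipy.spatial.transform import Rotation as Ro
def to(g,yaw):
    "shift mm / turn deg from measured pose so that the grasp point is at g, tool down with yaw deg"
    s=get_state(); R0=Ro.from_euler('xyz',s['ee_rot']); R1=Ro.from_euler('xyz',[180,0,yaw],degrees=True)
    t=np.asarray(g)-R1.apply([0,0,tcp_to_grasp]); d=R0.inv().apply(t-s['eef_pos'])*1000
    a=(R0.inv()*R1).as_rotvec(degrees=True)
    gp=s['eef_pos']+R0.apply([0,0,tcp_to_grasp])
    print('grasp now',gp.round(4),'rpy',np.degrees(s['ee_rot']).round(2),'F',s['force'].round(1),'w',round(s['width'],4),'t',s['t'])
    print('shift',d.round(1),'turn',a.round(2))
E
python3 - <<'E'
from h import *
to([.4637,-.1243,.10],110)
g=cam('side'); p=ray(g,373.9,414.5,.027); q=ray(g,375.6,414,.027)
for x in(p,q): d=x[:2]-[.4338,.3094]; print(x,np.hypot(*d),np.degrees(np.arctan2(d[1],d[0])))
# lens front in both views
for n in('top','side'):
    p=np.load(n+'0.npy').reshape(-1,3); a=np.radians(12.5); e=np.array([np.cos(a),np.sin(a)]); n_=np.array([-e[1],e[0]])
    o=np.array([.787,-.042]); b=p[(abs(p[:,0]-.74)<.1)&(abs(p[:,1]+.06)<.08)&(p[:,2]>.14)&(p[:,2]<.195)]
    x=(b[:,:2]-o)@e; y=(b[:,:2]-o)@n_
    print(n,'front',np.percentile(x,[0,.5,1,2,5]).round(4))
    for lo in np.arange(-.11,0,.01):
        m=(x>=lo)&(x<lo+.01); 
        if m.sum()>5: print(round(lo,3),m.sum(),'y',y[m].min().round(4),y[m].max().round(4),'z',b[m,2].min().round(4),b[m,2].max().round(4))
E
```

```text
grasp now [ 0.235  -0.6325  0.2448] rpy [-1.7999e+02 -6.0000e-02  1.1038e+02] F [-0.9 -0.4  0.4] w 0.0879 t 0.2
shift [396.7 391.4 145.1] turn [-0.01 -0.06  0.38]
[0.45468452 0.32880812 0.027     ] 0.02851031417028102 42.901509538320056
[0.45229714 0.32747597 0.027     ] 0.02586280310306413 44.34022314013065
top front [-0.1002 -0.0996 -0.0995 -0.0992 -0.0969]
-0.1 155 y -0.0216 0.013 z 0.152 0.1875
-0.09 106 y -0.0215 0.0129 z 0.1655 0.1882
-0.08 129 y -0.0243 0.0158 z 0.161 0.1917
-0.07 189 y -0.0293 0.0206 z 0.149 0.1935
-0.06 163 y -0.0295 0.0207 z 0.1501 0.194
-0.05 160 y -0.0298 0.0206 z 0.1487 0.1942
-0.04 161 y -0.0294 0.0207 z 0.1498 0.1944
-0.03 162 y -0.0285 0.0206 z 0.1488 0.1937
-0.02 119 y -0.0284 0.0201 z 0.1607 0.1927
-0.01 179 y -0.0518 0.0167 z 0.1528 0.1947
side front [-0.0986 -0.0984 -0.098  -0.0966 -0.0909]
-0.1 88 y -0.0157 0.0157 z 0.1522 0.1856
-0.09 89 y -0.0088 0.0165 z 0.152 0.1868
-0.08 104 y -0.0163 0.0212 z 0.151 0.1887
-0.07 142 y -0.0271 0.0228 z 0.1468 0.1911
-0.06 155 y -0.025 0.0243 z 0.1459 0.1917
-0.05 159 y -0.0252 0.0239 z 0.1456 0.1916
-0.04 156 y -0.0262 0.0255 z 0.1464 0.1918
-0.03 158 y -0.0272 0.0249 z 0.146 0.1914
-0.02 136 y -0.027 0.0233 z 0.1468 0.1908
-0.01 135 y -0.0493 0.0211 z 0.1411 0.195
```

Emit:
drive_tool:
  moves:
    - [40, 39, 14, 0, 0, 0.4, -0.2]
    - [80, 78, 29, 0, 0, 0.4, -0.2]
    - [120, 117, 44, 0, 0, 0.4, -0.2]
    - [160, 157, 58, 0, 0, 0.4, -0.2]
    - [200, 196, 73, 0, 0, 0.4, -0.2]
    - [240, 235, 87, 0, 0, 0.4, -0.2]
    - [280, 274, 102, 0, 0, 0.4, -0.2]
    - [320, 313, 116, 0, 0, 0.4, -0.2]
    - [360, 352, 131, 0, 0, 0.4, -0.2]
    - [385, 378, 140, 0, 0, 0.4, -0.2]
    - [396.7, 391.4, 145, 0, 0, 0.4, -0.2]
    - [396.7, 391.4, 145, 0, 0, 0.4, -0.2]
  grip_force: 10

```text
t: 1.75
eef_pos: [0.4642, -0.124, 0.2594]
ee_rot: [-3.141, -0.0, 1.921]
force: [-0.1, -1.0, -0.3]
width: 0.0527
```

```bash
python3 - <<'E'
from h import *
to([.4637,-.1243,.034],110)
c=[]
for n in('top','side'):
    f=cam(n); p=proj(f,[.4637,-.1243,.04]); u,v=map(int,p); print(n,p)
    c.append(cv2.resize(f['img'][v-55:v+55,u-55:u+55,::-1],(390,390),interpolation=2))
cv2.imwrite('pics/a1.png',np.hstack(c))
E
```

```text
grasp now [ 0.4641 -0.124   0.1001] rpy [-1.7997e+02 -1.0000e-02  1.1008e+02] F [-0.1 -1.  -0.3] w 0.0527 t 1.75
shift [-0.2 -0.5 66.1] turn [-0.03 -0.01  0.08]
top [396.04417763 302.04052496]
side [392.67984393 228.09443501]
```

View pics/a1.png

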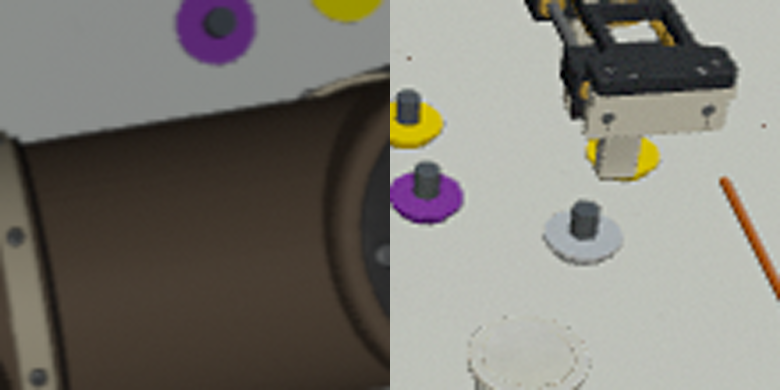

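```bash
python3 - <<'E'
from h import *
f=cam('side'); a=np.radians(110)
for s in(1,-1):
  q=proj(f,[.4641+s*.027*np.cos(a),-.124+s*.027*np.sin(a),.0815]); print(q, 390+(q[0]-392+55)*3.545,(q[1]-228+55)*3.545)
W=pts(f); c=W[int(228-55+160/3.545):int(228-55+175/3.545),392-55+int(220/3.545):392-55+int(238/3.545)].reshape(-1,3); print(np.median(c,0))
E
```

```text
[398.10974347 219.98954141] 606.6340405928154 166.57792429345776
[391.28095737 205.71355824] 582.4259938668746 115.96956397203446
[ 0.4493164  -0.08529804  0.09359992]
```

Emit:
drive_tool:
  moves:
    - [-0.2, -0.5, 30, 0, 0, 0, -0.2]
    - [-0.2, -0.5, 52, 0, 0, 0, -0.2]
    - [-0.2, -0.5, 62, 0, 0, 0, -0.2]
    - [-0.2, -0.5, 65.5, 0, 0, 0, -0.2]
    - [-0.2, -0.5, 65.5, 0, 0, 0, 0.3]
    - [-0.2, -0.5, 65.5, 0, 0, 0, 0.8]
    - [-0.2, -0.5, 65.5, 0, 0, 0, 1]
    - [-0.2, -0.5, 65.5, 0, 0, 0, 1]
    - [-0.2, -0.5, 65.5, 0, 0, 0, 1]
    - [-0.2, -0.5, 65.5, 0, 0, 0, 1]
  grip_force: 15

```text
t: 3.15
eef_pos: [0.4635, -0.1248, 0.1944]
ee_rot: [3.141, 0.0, 1.92]
force: [-0.8, 1.3, 5.2]
width: 0.0175
```

Emit:
drive_tool:
  moves:
    - [0, 0, -20, 0, 0, 0, 1]
    - [0, 0, -55, 0, 0, 0, 1]
    - [0, 0, -90, 0, 0, 0, 1]
    - [0, 0, -90, 0, 0, 0, 1]

```text
t: 3.65
eef_pos: [0.4643, -0.1248, 0.2866]
ee_rot: [3.137, 0.001, 1.92]
force: [-0.7, 0.7, -0.2]
width: 0.0171
```

```bash
python3 - <<'E'
from h import *
to([.4334,.3081,.125],133)
E
```

```text
grasp now [ 0.4651 -0.1248  0.1273] rpy [1.7972e+02 8.0000e-02 1.1000e+02] F [-0.7  0.7 -0.2] w 0.0171 t 3.65
shift [417.4 119.1   2.3] turn [  0.26   0.14 -23.  ]
```

Emit:
drive_tool:
  moves:
    - [40, 11, 0, 0, 0, -2, 1]
    - [85, 24, 0, 0, 0, -5, 1]
    - [130, 37, 0, 0, 0, -7, 1]
    - [175, 50, 1, 0, 0, -10, 1]
    - [220, 63, 1, 0, 0, -12, 1]
    - [265, 76, 1, 0, 0, -15, 1]
    - [310, 88, 2, 0, 0, -17, 1]
    - [350, 100, 2, 0, 0, -19, 1]
    - [385, 110, 2, 0, 0, -21, 1]
    - [410, 117, 2, 0, 0, -23, 1]
    - [417.4, 119, 2, 0.2, 0, -23, 1]
    - [417.4, 119, 2, 0.2, 0, -23, 1]

```text
t: 5.15
eef_pos: [0.4324, 0.3079, 0.2816]
ee_rot: [-3.137, -0.001, 2.321]
force: [-0.3, -0.1, 0.3]
width: 0.0174
```

```bash
python3 - <<'E'
from h import *
to([.4334,.3081,.095],133)
c=[]
for n in('top','side'):
    f=cam(n); p=proj(f,[.4334,.3081,.06]); u,v=map(int,p); print(n,u,v)
    c.append(cv2.resize(f['img'][v-55:v+55,u-55:u+55,::-1],(390,390),interpolation=2))
cv2.imwrite('pics/a2.png',np.hstack(c))
E
```

```text
grasp now [0.4318 0.3074 0.1223] rpy [-1.7974e+02 -3.0000e-02  1.3298e+02] F [-0.3 -0.1  0.3] w 0.0174 t 5.15
shift [-0.5  1.  27.3] turn [-0.26 -0.03 -0.02]
top 183 319
side 391 392
```

View pics/a2.png

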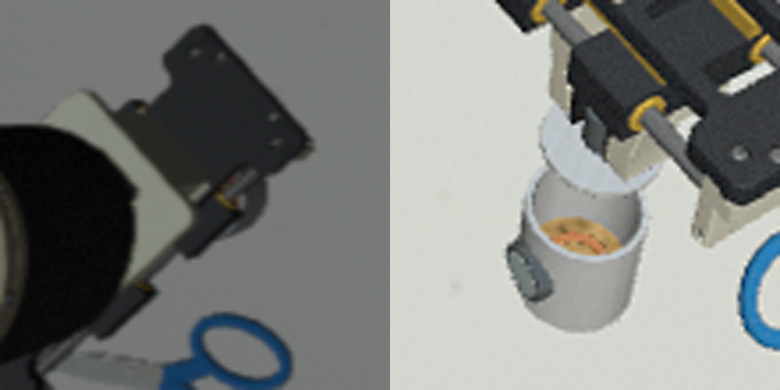

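```bash
cat > rel.py <<'E'
from h import *
from scipy.optimize import least_squares
f=cam('side'); im=f['img'].astype(int)
u,v=map(int,proj(f,[.4334,.3081,.06])); 
W=pts(f)[v-60:v+60,u-60:u+60].reshape(-1,3); near=np.hypot(W[:,0]-.433,W[:,1]-.308)<.04
rim=W[near&(W[:,2]>.047)&(W[:,2]<.058)]; r=np.hypot(*(rim[:,:2]-[.4336,.3088]).T)
fit=lambda P,R:least_squares(lambda c:np.hypot(P[:,0]-c[0],P[:,1]-c[1])-R,[.4334,.308],loss='soft_l1',f_scale=.001).x
print('rim outer',fit(rim,.0255),len(rim))
fl=W[near&(W[:,2]>.092)&(W[:,2]<.104)]; print(len(fl),fl.min(0),fl.max(0),np.median(fl[:,2]))
# window pts
w=W[near&(W[:,2]>.01)&(W[:,2]<.045)]; d=w[:,:2]-[.4338,.3092]; rr=np.hypot(*d.T); m=rr>.0285
print('window',m.sum(),rr[m].max(),w[m].mean(0),np.degrees(np.arctan2(d[m,1].mean(),d[m,0].mean())))
# plane normal of window face
X=w[m]; X=X-X.mean(0); print('normal',np.linalg.svd(X)[2][2], np.degrees(np.arctan2(*np.linalg.svd(X)[2][2][1::-1])))
E
python3 rel.py
```

```text
rim outer [0.43377106 0.30828413] 245
370 [0.40896651 0.2960164  0.09528354] [0.4567891  0.33367232 0.10346988] 0.09949604613780447
window 103 0.032545904297717025 [0.45532988 0.32919606 0.02963782] 42.884661787557675
normal [-0.74042892 -0.67181454 -0.02074199] -137.78154958226162
```

Emit:
drive_tool:
  moves:
    - [-0.5, 1, 12, -0.2, 0, 0, 1]
    - [-0.5, 1, 22, -0.2, 0, 0, 1]
    - [-0.5, 1, 27, -0.2, 0, 0, 1]
    - [-0.5, 1, 27, -0.2, 0, 0, 1]

```text
t: 5.8
eef_pos: [0.4335, 0.3082, 0.2545]
ee_rot: [-3.14, -0.0, 2.321]
force: [-0.1, 0.3, -0.7]
width: 0.0176
```

```bash
python3 - <<'E'
from h import *
to([.4336,.3083,.081],133)
E
```

```text
grasp now [0.4333 0.3081 0.0952] rpy [-1.7993e+02 -2.0000e-02  1.3298e+02] F [-0.1  0.3 -0.7] w 0.0176 t 5.8
shift [ 0.   0.2 14.2] turn [-0.07 -0.02 -0.02]
```

Emit:
drive_tool:
  moves:
    - [0, 0.2, 4, 0, 0, 0, 1]
    - [0, 0.2, 7, 0, 0, 0, 1]
    - [0, 0.2, 9, 0, 0, 0, 1]
    - [0, 0.2, 11, 0, 0, 0, 1]
    - [0, 0.2, 11, 0, 0, 0, 1]

```text
t: 6.42
eef_pos: [0.4337, 0.3084, 0.244]
ee_rot: [-3.141, -0.001, 2.321]
force: [0.5, 0.2, 0.8]
width: 0.0174
```

Emit:
drive_tool:
  moves:
    - [0, 0, 1.5, 0, 0, 0, 1]
    - [0, 0, 3, 0, 0, 0, 1]
    - [0, 0, 4, 0, 0, 0, 1]
    - [0, 0, 5, 0, 0, 0, 1]
    - [0, 0, 5, 0, 0, 0, 1]

```text
t: 7.05
eef_pos: [0.4339, 0.3086, 0.2404]
ee_rot: [3.14, -0.0, 2.322]
force: [-2.9, -2.8, 12.5]
width: 0.0176
```

Emit:
drive_tool:
  moves:
    - [0, 0, 3.5, 0, 0, 0, 1]
    - [0, 0, 3.5, 0, 0, 0, 0.4]
    - [0, 0, 3.5, 0, 0, 0, -0.2]
    - [0, 0, 3.5, 0, 0, 0, -0.2]
    - [0, 0, -20, 0, 0, 0, -1]
    - [0, 0, -60, 0, 0, 0, -1]
    - [0, 0, -70, 0, 0, 0, -1]
    - [0, 0, -70, 0, 0, 0, -1]

```text
t: 8.05
eef_pos: [0.4337, 0.3085, 0.3095]
ee_rot: [3.14, -0.001, 2.321]
force: [0.1, -0.3, -1.0]
width: 0.0809
```

```bash
python3 - <<'E'
from h import *
to([.4336,.3085,.041],132.5)
f=cam('side'); p=proj(f,[.4334,.3081,.06]); u,v=map(int,p)
cv2.imwrite('pics/a3.png',cv2.resize(f['img'][v-50:v+50,u-50:u+50,::-1],(600,600),interpolation=2))
W=pts(f)[v-50:v+50,u-50:u+50].reshape(-1,3); near=np.hypot(W[:,0]-.434,W[:,1]-.309)<.03
k=W[near&(W[:,2]>.067)&(W[:,2]<.085)]; print('knob',k.min(0),k.max(0),np.median(k,0)); print((k.min(0)+k.max(0))/2)
l=W[near&(W[:,2]>.05)&(W[:,2]<.063)]; print('flange',l.min(0),l.max(0)); 
m=l[l[:,2]>.055]; A=np.c_[m[:,:2]-m[:,:2].mean(0),np.ones(len(m))]; print('plane',np.linalg.lstsq(A,m[:,2],rcond=None)[0])
E
```

```text
grasp now [0.4337 0.3088 0.1502] rpy [ 1.7992e+02 -7.0000e-02  1.3298e+02] F [ 0.1 -0.3 -1. ] w 0.0809 t 8.05
shift [ -0.   -0.2 109.2] turn [ 0.08 -0.07  0.48]
knob [0.42572402 0.30121586 0.06726539] [0.44264733 0.32032084 0.0807386 ] [0.43403493 0.31310691 0.0774625 ]
[0.43418568 0.31076835 0.07400199]
flange [0.4083743  0.2847174  0.05001035] [0.4592218  0.33537129 0.0628774 ]
plane [ 0.00427079 -0.00502471  0.05813276]
```

View pics/a3.png

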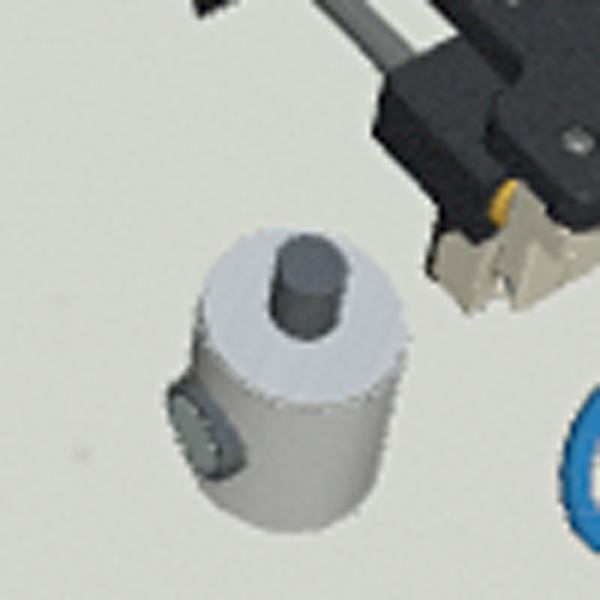

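Emit:
drive_tool:
  moves:
    - [0, -0.2, 30, 0.1, 0, 0.6, -1]
    - [0, -0.2, 65, 0.1, 0, 0.6, -1]
    - [0, -0.2, 95, 0.1, 0, 0.6, -1]
    - [0, -0.2, 110, 0.1, 0, 0.6, -1]
    - [0, -0.2, 110, 0.1, 0, 0.6, -1]
    - [0, -0.2, 110, 0.1, 0, 0.6, -0.5]
    - [0, -0.2, 110, 0.1, 0, 0.6, 0]
    - [0, -0.2, 110, 0.1, 0, 0.6, 0.5]
    - [0, -0.2, 110, 0.1, 0, 0.6, 1]
    - [0, -0.2, 110, 0.1, 0, 0.6, 1]
    - [0, -0.2, 110, 0.1, 0, 0.6, 1]
  grip_force: 25

```text
t: 9.48
eef_pos: [0.4336, 0.3084, 0.1996]
ee_rot: [-3.14, -0.001, 2.311]
force: [-1.6, -0.4, 5.4]
width: 0.0524
```

Emit:
drive_tool:
  moves:
    - [0, 0, -15, 0, 0, 0, 1]
    - [0, 0, -45, 0, 0, 0, 1]
    - [0, 0, -85, 0, 0, 0, 1]
    - [0, 0, -120, 0, 0, 0, 1]
    - [0, 0, -141, 0, 0, 0, 1]
    - [0, 0, -141, 0, 0, 0, 1]

```text
t: 10.22
eef_pos: [0.4339, 0.3086, 0.3424]
ee_rot: [3.139, -0.001, 2.311]
force: [1.2, -1.3, -3.1]
width: 0.0521
```

```bash
python3 - <<'E'
from h import *
to([.525,-.102,.182],102.4)
E
```

```text
grasp now [0.434  0.309  0.1831] rpy [ 1.7988e+02 -9.0000e-02  1.3239e+02] F [ 1.2 -1.3 -3.1] w 0.0521 t 10.225
shift [-3.647e+02 -2.095e+02  1.000e-01] turn [ 0.1  -0.12 29.99]
```

Emit:
drive_tool:
  moves:
    - [-25, -14, 0, 0, 0, 2, 1]
    - [-65, -37, 0, 0, 0, 5, 1]
    - [-105, -60, 0, 0, 0, 9, 1]
    - [-145, -83, 0, 0, 0, 12, 1]
    - [-185, -106, 0, 0, 0, 15, 1]
    - [-225, -129, 0, 0, 0, 18, 1]
    - [-265, -152, 0, 0, 0, 22, 1]
    - [-305, -175, 0, 0, 0, 25, 1]
    - [-340, -195, 0, 0, 0, 28, 1]
    - [-358, -206, 0, 0, 0, 30, 1]
    - [-364.7, -209.5, 0, 0.1, -0.1, 30, 1]
    - [-364.7, -209.5, 0, 0.1, -0.1, 30, 1]

```text
t: 11.72
eef_pos: [0.5247, -0.1023, 0.3396]
ee_rot: [-3.137, 0.002, 1.787]
force: [0.6, 0.3, -1.4]
width: 0.0523
```

```bash
python3 - <<'E'
from h import *
to([.5635,-.0937,.1815],102.4)
f=cam('side'); p=proj(f,[.6,-.09,.17]); u,v=map(int,p)
cv2.imwrite('pics/a4.png',cv2.resize(f['img'][v-85:v+85,u-105:u+105,::-1],(740,600),interpolation=2)); print(u,v)
E
```

```text
grasp now [ 0.5241 -0.1027  0.1803] rpy [-1.7976e+02  1.2000e-01  1.0238e+02] F [ 0.6  0.3 -1.4] w 0.0523 t 11.725
shift [ 0.  39.8 -1.4] turn [-0.24  0.12 -0.02]
331 177
```

View pics/a4.png

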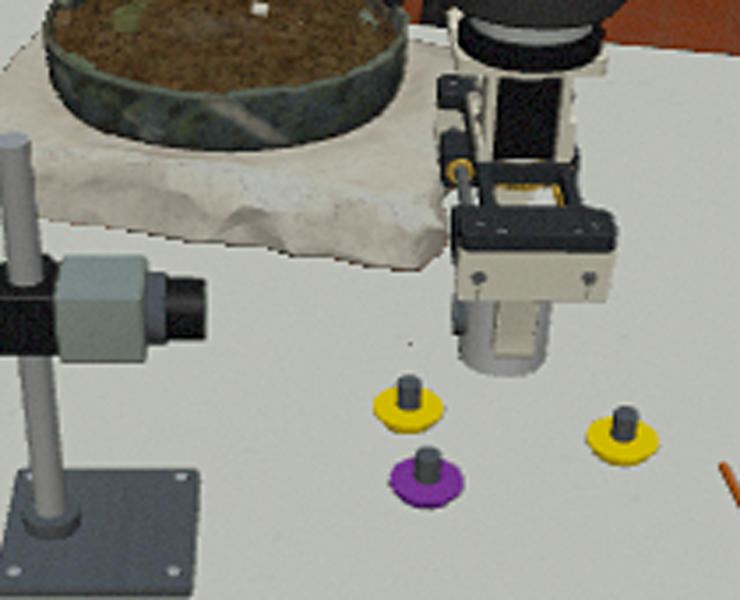

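Emit:
drive_tool:
  moves:
    - [0, 12, -0.5, -0.1, 0.1, 0, 1]
    - [0, 26, -1, -0.2, 0.1, 0, 1]
    - [0, 36, -1.4, -0.2, 0.1, 0, 1]
    - [0, 39.8, -1.4, -0.2, 0.1, 0, 1]
    - [0, 39.8, -1.4, -0.2, 0.1, 0, 1]
    - [0, 39.8, -1.4, -0.2, 0.1, 0, 1]

```text
t: 12.52
eef_pos: [0.5635, -0.0937, 0.3414]
ee_rot: [3.141, 0.001, 1.787]
force: [0.8, -0.5, -1.4]
width: 0.0522
```

```bash
cat > rel2.py <<'E'
from h import *
from scipy.optimize import least_squares
to([.5635,-.0937,.1815],102.4)
a=np.radians(12.5); e=np.array([np.cos(a),np.sin(a)]); nn=np.array([-e[1],e[0]]); o=np.array([.6904,-.0656])
def circ2(Y,Z,R,c0): # cylinder cross section fit, known radius
    return least_squares(lambda c:np.hypot(Y-c[0],Z-c[1])-R,c0,loss='soft_l1',f_scale=.001).x
for n in('side','top'):
    f=cam(n); W=pts(f).reshape(-1,3); x=(W[:,:2]-o)@e; y=(W[:,:2]-o)@nn; z=W[:,2]
    m=(x>.002)&(x<.016)&(abs(y)<.025)&(abs(z-.168)<.025)
    if m.sum()>20: print(n,'barrel y,z',circ2(y[m],z[m],.018,[0,.168]).round(4),m.sum())
    m=(x>-.02)&(x<.03)&(abs(y)<.02)&(abs(z-.168)<.02); print(' lens front x',np.percentile(x[m],[0,1,3,10]).round(4))
    m=(x>.028)&(x<.06)&(abs(y)<.03)&(abs(z-.168)<.03); print(' body y',np.percentile(y[m],[1,99]).round(4),'z',np.percentile(z[m],[1,99]).round(4))
    w=(x>-.1025)&(x<-.096)&(abs(y)<.025)&(abs(z-.168)<.025)
    print(' win',w.sum()); 
    if w.sum()>4: print('   y',y[w].min().round(4),y[w].max().round(4),'z',z[w].min().round(4),z[w].max().round(4),'x',np.percentile(x[w],[50,90,95,100]).round(4))
    p=(x>-.17)&(x<-.105)&(abs(y)<.035)&(z>.135)&(z<.158)
    if p.sum()>20: print(' pot axis',circ2(x[p],y[p],.026,[-.13,0]).round(4),p.sum(),'zmin',np.percentile(z[p],[0,1,3]).round(4))
    im=f['img'][:,:,::-1]; u,v=map(int,proj(f,[.62,-.08,.168])); cv2.imwrite(f'pics/b_{n}.png',cv2.resize(im[v-60:v+60,u-75:u+75],(750,600),interpolation=2)); print(' crop',u-75,v-60)
E
python3 rel2.py
```

```text
grasp now [ 0.5635 -0.0938  0.1821] rpy [1.7999e+02 3.0000e-02 1.0238e+02] F [ 0.8 -0.5 -1.4] w 0.0522 t 12.525
shift [0.  0.  0.6] turn [ 0.01  0.03 -0.02]
side barrel y,z [-0.0024  0.167 ] 126
 lens front x [0.0009 0.0009 0.0011 0.0027]
 body y [-0.022   0.0257] z [0.1467 0.1917]
 win 16
   y -0.0086 0.0147 z 0.1588 0.1804 x [-0.1007 -0.0998 -0.0997 -0.0994]
 pot axis [-1.3e-01 -1.0e-04] 155 zmin [0.1404 0.1411 0.1421]
 crop 245 119
top barrel y,z [-0.0025  0.1672] 116
 lens front x [0.0042 0.0045 0.0055 0.0076]
 body y [-0.0263  0.0226] z [0.1522 0.1934]
 win 0
 crop 306 157
```

View pics/b_side.png

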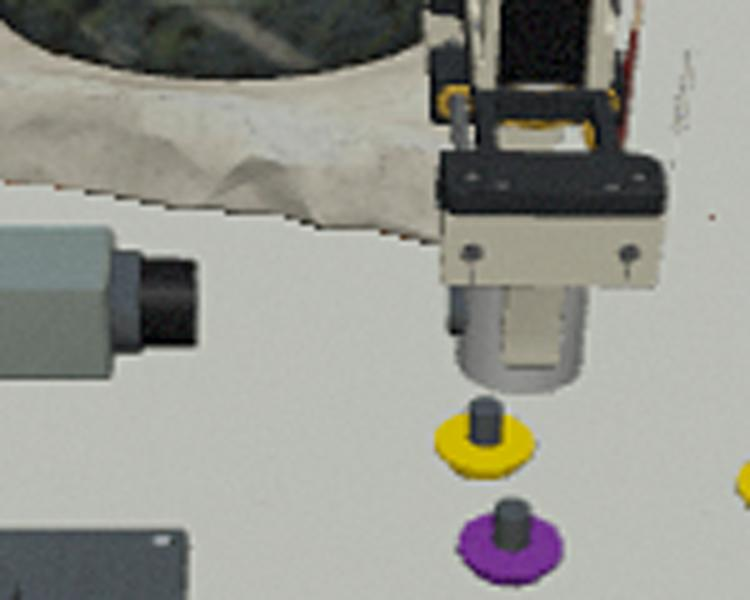

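```bash
cat > rel3.py <<'E'
from h import *
a=np.radians(12.5); e=np.array([np.cos(a),np.sin(a)]); nn=np.array([-e[1],e[0]]); o=np.array([.6904,-.0656])
from rel2 import circ2
for n in('side','top'):
    f=cam(n); W=pts(f).reshape(-1,3); x=(W[:,:2]-o)@e; y=(W[:,:2]-o)@nn; z=W[:,2]
    b=(x>.033)&(x<.055)
    s=b&(abs(z-.165)<.014)&(y>.01)&(y<.035); t=b&(abs(y)<.02)&(z>.18)&(z<.2)
    print(n,'sideface n',s.sum(),'y med',np.median(y[s]).round(4),np.std(y[s]).round(4) if s.sum() else '','| topface z med',t.sum(),np.median(z[t]).round(4))
    if s.sum()>30: print('  side face yaw deg off',np.degrees(np.polyfit(x[s],y[s],1)[0]))
    if t.sum(): q=b&(abs(z-.19)<.006); print('  topface y edges',np.percentile(y[q],[0,1,99,100]).round(4))
    for nm,lo,hi in(('barrel',.004,.014),):
        m=(x>lo)&(x<hi)&(abs(y)<.025)&(abs(z-.168)<.025); c=circ2(y[m],z[m],.018,[0,.168]); r=np.hypot(y[m]-c[0],z[m]-c[1]); print('  ',nm,m.sum(),c.round(4),'res',np.std(r).round(4),'ang',np.degrees(np.percentile(np.arctan2(z[m]-c[1],y[m]-c[0]),[5,95])).round(0),'yz max',y[m].max(),z[m].max(),'min',y[m].min(),z[m].min())
    # column, radius 10
    m=(x>.07)&(x<.125)&(abs(y)<.02)&(z>.2)&(z<.262)
    if m.sum()>20: print('   column x,y',circ2(x[m],y[m],.010,[.0995,0]).round(4),m.sum())
    # finger outer face + pot side silhouettes
    m=(x>-.139)&(x<-.121)&(y>.02)&(y<.06)&(z>.165)&(z<.185)
    if m.sum(): print('   near finger y',m.sum(),np.median(y[m]).round(4))
E
python3 rel3.py | grep -v -e crop -e '^grasp'
```

```text
shift [0.  0.  0.8] turn [ 0.03  0.03 -0.02]
side barrel y,z [-0.0029  0.1668] 125
 lens front x [0.0009 0.0009 0.001  0.0027]
 body y [-0.0226  0.0257] z [0.1472 0.1914]
 win 17
   y -0.01 0.013 z 0.1593 0.1804 x [-0.1007 -0.0997 -0.0996 -0.0996]
 pot axis [-0.13  0.  ] 153 zmin [0.1414 0.1415 0.1422]
top barrel y,z [-0.0029  0.1675] 114
 lens front x [0.0038 0.0044 0.0054 0.0075]
 body y [-0.0261  0.0226] z [0.1523 0.1933]
 win 0
side sideface n 143 y med 0.0225 0.002 | topface z med 121 0.1899
  side face yaw deg off 8.289319551481576
  topface y edges [-0.0254 -0.0228  0.0243  0.0248]
   barrel 90 [-0.0026  0.1665] res 0.0015 ang [-42.  92.] yz max 0.019486732743553344 0.18506011185068647 min -0.005617703680831973 0.15278040373156127
   column x,y [ 0.1013 -0.0024] 302
   near finger y 73 0.0416
top sideface n 40 y med 0.0221 0.0017 | topface z med 279 0.1903
  side face yaw deg off 8.83610425647989
  topface y edges [-0.0273 -0.026   0.0221  0.0227]
   barrel 91 [-0.0028  0.1673] res 0.0011 ang [ 23. 139.] yz max 0.014823762750832534 0.18930990255518604 min -0.020132468104641327 0.16769714423467996
   column x,y [ 0.1006 -0.0025] 159
```

Emit:
drive_tool:
  moves:
    - [-1.2, 0.4, 0.8, 0, 0, 0, 1]
    - [-2.4, 0.8, 1.7, 0, 0, 0, 1]
    - [-2.4, 0.8, 1.7, 0, 0, 0, 1]
    - [-2.4, 0.8, 1.7, 0, 0, 0, 1]
    - [-2.4, 0.8, 1.7, 0, 0, 0, 1]

```text
t: 13.45
eef_pos: [0.565, -0.0958, 0.3398]
ee_rot: [3.141, 0.001, 1.787]
force: [-0.6, 0.6, -1.9]
width: 0.0522
```

```bash
cat >> rel3.py <<'E'
# pot tilt from wall points, slice fits (side view)
f=cam('side'); W=pts(f).reshape(-1,3); x=(W[:,:2]-o)@e; y=(W[:,:2]-o)@nn; z=W[:,2]
for lo in(.140,.150,.160,.170):
    p=(x>-.165)&(x<-.104)&(abs(y)<.04)&(z>lo)&(z<lo+.01)&(np.hypot(x+.1292,y+.0025)<.029); print(lo,p.sum(),circ2(x[p],y[p],.026,[-.129,-.002]).round(4), 'x edges',x[p].min().round(4),x[p].max().round(4))
E
python3 rel3.py | grep -v -e crop
```

```text
grasp now [ 0.5651 -0.0958  0.1805] rpy [1.7998e+02 3.0000e-02 1.0239e+02] F [-0.6  0.6 -1.9] w 0.0522 t 13.45
shift [ 2.4 -1.1 -1. ] turn [ 0.02  0.03 -0.01]
side barrel y,z [-0.0026  0.1668] 126
 lens front x [0.0008 0.001  0.001  0.0027]
 body y [-0.0219  0.0252] z [0.1466 0.1914]
 win 20
   y 0.0024 0.0128 z 0.1584 0.1784 x [-0.1    -0.0989 -0.0989 -0.0989]
 pot axis [-0.129  -0.0027] 155 zmin [0.1394 0.14   0.1405]
top barrel y,z [-0.0032  0.1672] 96
 lens front x [0.0061 0.0066 0.0073 0.0089]
 body y [-0.0263  0.0226] z [0.1511 0.1933]
 win 0
side sideface n 138 y med 0.0227 0.002 | topface z med 121 0.1899
  side face yaw deg off 9.368890912569368
  topface y edges [-0.0226 -0.0224  0.0242  0.0245]
   barrel 90 [-0.0023  0.1668] res 0.0014 ang [-42.  92.] yz max 0.01742797874414313 0.18581547072327298 min -0.004985837431357077 0.15215990684807817
   column x,y [ 0.1014 -0.0025] 299
   near finger y 76 0.0398
top sideface n 39 y med 0.0222 0.0015 | topface z med 278 0.1905
  side face yaw deg off 8.479727023217308
  topface y edges [-0.0276 -0.0266  0.0222  0.0227]
   barrel 75 [-0.0024  0.1675] res 0.0011 ang [ 30. 142.] yz max 0.014425153811865857 0.18744422146889245 min -0.019740602123379632 0.16844512271575263
   column x,y [ 0.1006 -0.0026] 166
0.14 99 [-0.1292 -0.0028] x edges -0.1531 -0.1041
0.15 66 [-0.129  -0.0023] x edges -0.1526 -0.1054
0.16 53 [-0.1288 -0.0027] x edges -0.1546 -0.105
0.17 57 [-0.129  -0.0026] x edges -0.1531 -0.1047
```

View pics/b_side.png

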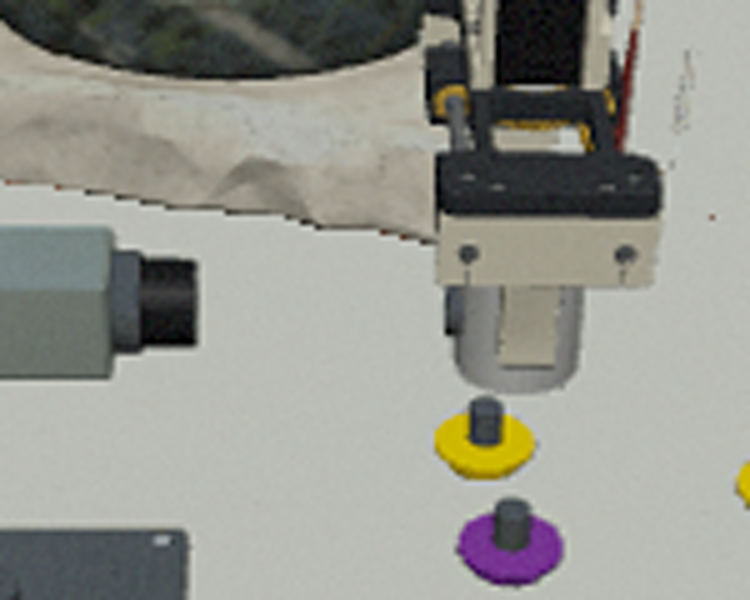

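```bash
python3 -c "
from h import *
s=get_state(); print(s['t'],np.abs(s['qd']).max(),s['width']); print(job_done())"
```

```text
13.7 0.0030026153967149553 0.0521258750977735
the job is handed in; nothing more can be done
None
```

I put the lid on the pot, lifted the closed pot by its body, and handed the job in at 13.7 s while the arm held it still in front of the lens.

- **Lid:** After release the flange was level, with its top at about 58 mm, which is where it should be when fully home. The press force reached 12.5 N when it seated.
- **Distance:** The window-to-lens gap came out at about 99.9 mm, using the pot's fitted axis plus the known 30 mm to the window face.
- **Alignment:** Sideways the pot is within about 0.2 mm of the lens axis. In height it is at 167.2 mm, against 167.0–167.3 mm for the lens. The pot showed no tilt over its height.
- **Window direction:** I estimate 12.7°, against 12.5° for the lens axis, good to about half a degree. The window angle was measured while the pot was still on the table. In the final pose the side camera sees the window almost edge-on, so I could not confirm it there.

Some checks disagreed. A line fitted to the camera body's side face read about 8–9° off. I put that down to depth noise, because the base plate, the body's top face and the column-to-barrel line all gave about 12.5°. The front-of-lens reading from the top view was also up to 6 mm off the side view, and I used the side view. The top view could not see the held pot at the end.

The arm touched nothing else that I could see. I did not re-measure the tub, loupe and vial at the end.

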